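Set the running clearance of a hold-down screw, then slide the rail home

TASK

On the routing jig, turn the hold-down screw clockwise until its foot just bears firmly on the wooden rail, without crushing the wood, then back it off a quarter turn so that the rail can run under it. Then slide the rail along its guides until it is fully home against the wooden end stop. Leave the other things on the bench where they are.

Things in the scene. Friction and masses are not known exactly. Their poses are not given: they have to be found in the camera images.
- jig: Jig fixed on the bench; origin on the bench under the screw, y along the rail to the end stop. Grey board base 20 mm high, x -75..105, y -170..260 mm. Guide strips |x| 22..40, |y| < 70, top at 36 mm. Stop block: face at y = 210, 65 mm high. Steel arm from a column (x 66..92) to the screw, 42 mm wide, top at 89 mm; collar on the stem (18 mm wide) below 97 mm.
- bar (a point): Centre of the steel cross bar that turns the hold-down screw, x along the bar, z up, 127 mm above the bench. Bar 60 x 12 x 14 mm plus an 18 mm ball on each end (44 mm flat between). Turns in place: clockwise from above lowers the foot, 2 mm per turn. Starts 0.28 to 0.62 turn above bottom. Free torque 0.05 N m, stays put; bearing, it climbs 2 N m per rad: 0.3 N m is right, 0.7 crushes the wood.
- foot (a point): Centre of the underside of the screw's round foot (30 mm across) under the arm, which moves straight up and down over the rail without turning. Which way the bar points at the bottom differs each time.
- rail_end (a point): Point on the top face of the light wooden rail, mid-width, 30 mm in from its free end (away from the stop); axes as jig. Rail 360 x 40 x 34 mm along jig y, its top 54 mm above the bench. Can be pinched here across its 40 mm width: no strips beside it, and below it the base (20 mm) or the bench.
- rail (a joint): How far the rail has slid along the guides towards the end stop, in m: 0.100 is fully against the stop, starts between 0.02 and 0.06. Slides with about 4 N and stays where it is left.
- glue: White glue bottle with cap, 54 mm across, 150 mm tall, standing; origin at the centre of its underside. Bystander.
- jar: Glass jar with steel lid, 66 mm across, 75 mm tall, standing; origin at the centre of its underside. Bystander.
- offcut: Dark wood offcut 100 x 45 x 32 mm lying flat; origin at the centre of its underside. Bystander.
- brush: Wooden-handled brush, 180 mm long, lying along its x axis. Bystander.
- wood_face (a point): The wood's surface right under the screw's foot, 54 mm above the bench. It gives a little as the foot bears on it: about 0.05 mm at the right 0.3 N m, 0.12 mm when crushed, too little to see.

How it is judged:
On the way, in this order (a step that is already met when the one before it is completed fails the run):
1. the screw is turned down until its foot bears firmly on the rail (the wood under it gives by 0.02 mm or more, about 0.15 N m) (z of wood_face in the frame of jig below 0.05398 m and z of foot in the frame of rail_end below 3e-05 m), for 0.1 s.
2. the screw is backed off a quarter turn (0.5 mm, within 27 degrees) while the rail is not yet home (z of foot in the frame of rail_end between 0.00035 and 0.00065 m and value of joint rail below 0.09 m), for 0.3 s.
3. the rail is slid home against the end stop (within 3 mm) (value of joint rail above 0.097 m), for 0.2 s.
At the end, for the whole second after the job is handed in: The screw's foot stands a quarter turn (within 27 degrees, so 0.35 to 0.65 mm) above the rail, and the rail rests within 3 mm of the end stop (z of foot in the frame of rail_end between 0.00035 and 0.00065 m and value of joint rail above 0.097 m and velocity of joint rail below 0.005 m/s); the robot touches nothing.
It fails at once if the wood under the foot is crushed (gives by more than 0.12 mm, about 0.75 N m) (z of wood_face in the frame of jig below 0.05388 m).
It fails at once if a bystander is moved by more than 15 mm (distance of any of glue, jar, offcut, brush from where it was at the start of the episode above 0.015 m).
It also fails if it takes over 72 s, if anything falls off the work surface, if the arm or the gripper's body presses on something with over 40 N, if the wrist force passes 120 N, or if a joint passes its speed limit or range.

ROBOT

A 6-joint arm with a two-finger parallel gripper is mounted at the origin on the work surface. World frame = base frame: x ahead of the robot, y to its left, z up, the work surface at z = 0. Lengths are in m, angles in rad, forces in N, time in s.
With the tool pointing down it reaches from about 0.35 to 0.975 m from the base axis. Payload 7.1 kg.
Tool frame: the origin (TCP) lies between the finger pads; the fingertips stand 22 mm ahead of it and the grasp point (between the pads) lies 3 mm ahead of it; z points along the fingers, y is the direction in which the jaws open and shut (so a half turn about z gives the same grasp; the last joint's range is limited). The gripper opens to 88 mm and grips with 3 to 60 N. Pads are 20 mm wide; open, the fingers measure 115 mm over their backs; the gripper's body (75 mm by 178 mm) begins 61 mm behind the grasp point.
Start: joints at [1.179, 0.423, 1.63, -0, 1.089, -0.019], TCP at [0.228, 0.582, 0.245] pointing down, gripper open.
Joint ranges: [-3, 3], [-0.9, 2.11], [0.09, 2.58], [-1.31, 4.45], [0.11, 2.69], [-2.54, 2.54]. Speed limits (rad/s): [2.39, 2.39, 3.01, 3.14, 3.14, 3.14].

INTERFACE

Orientations are given as [roll, pitch, yaw] about the fixed x, y, z axes, in that order (R = Rz(yaw) Ry(pitch) Rx(roll)).
In Python, from rig import get_state, get_image, hand_in, masks_of, mark_of gives the robot as it stands.
- The arm moves only by the shell command python3 -m creep 'ROWS' [FORCE]. ROWS is JSON, a list of rows, each a list of 7 numbers: the turn, a rotation vector about the tool's x, y, z in units of 6 degrees (1.0 is 6 degrees), then the shift along the tool's x, y, z in units of 40 mm (1.0 is 40 mm), then the finger opening in mm, from 0 to 87.8. A call has 1 to 5 rows; each row shifts and turns the pose as measured when the row begins, along the tool's axes as they then stand; what a row does not reach is not made up. A row lasts 1/10 s, in which the tool goes at most 50 mm and 8.59 degrees, less where a joint would pass 70% of its speed; a pose out of reach is approached as far as the arm can. A call is refused whole if a number of a shift passes 1 or a number of a turn 1, either way. A call with a gripper value outside its range is refused whole. The fingers move at their own pace and stop on an object; FORCE is the grip in N (left out, the last holds). Time passes only in rows, so rows that do not move let the fingers close. It gives the time, the measured TCP pose, the force and the opening at its end, in the units of the state.
- get_state(): the state, without advancing time (a new reading comes with each control period).
- get_image(name): name is "side" or "top"; returns a dict with "frame" (384x512x3 uint8, blue, green, red), "depth" (384x512 float32, m along the optical axis (not along the pixel's ray), 0 where there is no reading), "camera_matrix" (3x3 intrinsics, pixels), "distortion" ([k1, k2, p1, p2, k3] as OpenCV has them; the pictures are not rectified), "origin" and "attitude" of the camera in the world. Camera axes: x right, y up, looking along -z (the intrinsics and any distortion apply to the point x, -y, -z); pixel columns grow to the right and rows downward; lengths in m; the calibration is good to about 2 mm. A picture is of the moment at which its call begins.
- hand_in(): hands the job in, once; it reports no verdict.
Trained networks look in a picture, given as the dict that the camera call returned (one of the last four; its "shot" number tells which), for a name from the list of things; names that differ only in an ending like _2 or _b are one class to them, and where a whole thing is asked for, a point or a joint stands for the part that bears it (a point fixed in the world has none). Each returns a list of dicts, best first, with "conf" (0 to 1); they miss things now and then, are a little off and sometimes report something else, mostly with a low value. They report only what shows in the picture. A call takes as long as a camera call.
- masks_of(picture, query): "pixels" (384x512 bool, what is visible of it) and "bbox" ([left, top, right, bottom] in pixels, round what is visible of it).
- mark_of(picture, query): "uv" ([column, row] in pixels: a listed point, or the origin of a listed thing).
The state is a dict: "clock": time; "q": joint angles; "qvel": joint speeds; "tau": joint torques, N m; "eef_pos": TCP position; "orientation": TCP orientation; "force": force on the tool from outside, world axes, zero at the start; "ft_torque": the same for the moment, N m; "opening": opening from 0.0 (shut) to 1.0 (fully open).
Only numpy, scipy, OpenCV 4.12 (cv2) and the standard library are available. Lean on these libraries where they do the work, as an engineer would, in place of code of your own. Each camera call takes 0.05 s, during which the arm holds its last target.

## Working session

There is one attempt and no reset: what is moved stays moved. The work goes in short steps, Python scripts to look and compute and a shell command to move; the robot and the scene stay as the last step left them, time stands still between calls to the robot, and variables do not carry over. Pictures are saved under pics/ and viewed, and the job is handed in when it is done.

```bash
ls; mkdir -p pics; cat > h.py <<'E'
import numpy as np, cv2
from scipy.spatial.transform import Rotation as R
from rig import get_state,get_image,hand_in,masks_of,mark_of
def Rc(p):
    a=np.array(p["attitude"],float)
    if a.shape==(3,3): return a
    if a.shape==(3,): return R.from_euler('xyz',a).as_matrix()
    raise ValueError(a)
def ray(p,uv):
    K=np.array(p["camera_matrix"]);D=np.array(p["distortion"])
    n=cv2.undistortPoints(np.array([[uv]],float),K,D)[0,0]
    return np.array(p["origin"]),Rc(p)@np.array([n[0],-n[1],-1.0])
def atz(p,uv,z):
    o,d=ray(p,uv); return o+d*(z-o[2])/d[2]
def atd(p,uv):
    o,d=ray(p,uv); u,v=int(round(uv[0])),int(round(uv[1]))
    return o+d*float(p["depth"][v,u])
def proj(p,X):
    c=Rc(p).T@(np.array(X)-np.array(p["origin"]))
    return cv2.projectPoints(np.array([[c[0],-c[1],-c[2]]]),np.zeros(3),np.zeros(3),np.array(p["camera_matrix"]),np.array(p["distortion"]))[0][0,0]
E
python3 - <<'E'
from h import *
print(get_state())
for n in("top","side"):
    p=get_image(n); cv2.imwrite(f"pics/{n}0.png",p["frame"])
    print(n,p["origin"],p["attitude"],p["camera_matrix"],p["distortion"])
    for q in("jig","bar","foot","rail_end","glue","jar","offcut","brush","wood_face"):
        for m in mark_of(p,q)[:2]:
            print(q,m["conf"],np.round(m["uv"],1),atd(p,m["uv"]).round(4))
E
```

```text
pics
{'clock': 0.0, 'q': array([ 1.17898672e+00,  4.23832565e-01,  1.63069814e+00,  1.96211480e-06,
        1.08863051e+00, -1.90241754e-02]), 'qvel': array([-7.16203566e-04, -8.49460820e-04, -1.84960729e-03,  6.33389622e-05,
       -5.00456199e-04,  4.05301794e-04]), 'tau': array([ 8.38277192e-04, -5.44631302e+01, -2.73665947e+01,  6.43760199e-02,
        2.26516742e-02, -1.13534604e-04]), 'eef_pos': array([0.22741576, 0.58157888, 0.24390366]), 'orientation': array([-3.14002441e+00, -3.15753596e-05,  2.76880629e+00]), 'force': array([ 0.34279048, -0.04955629,  0.53442979]), 'ft_torque': array([ 0.00362119, -0.01053638, -0.04561268]), 'opening': 0.9983253127049974}
top [0.40961065 0.05108969 1.05610666] [ 2.18732815e-01 -9.46402389e-04 -1.52781804e+00] [[483.16636917   0.         257.88066175]
 [  0.         483.16636917 187.17254523]
 [  0.           0.           1.        ]] [0.00812624 0.         0.         0.         0.        ]
jig 0.76 [252.  212.7] [0.5713 0.0691 0.0869]
jig 0.61 [291.6 258.4] [ 0.4877 -0.0182  0.0213]
bar 0.61 [251.1 201.3] [0.5863 0.071  0.1314]
rail_end 0.9
[... 397 characters left out ...]
.46060184]
 [  0.         479.2111032  190.24581234]
 [  0.           0.           1.        ]] [-0.10586612  0.          0.          0.          0.        ]
jig 0.93 [255.9 239.2] [0.5619 0.1374 0.0553]
bar 0.63 [259.5 235.6] [0.5603 0.1275 0.0559]
bar 0.57 [256.6 174.2] [0.5891 0.0718 0.1299]
foot 0.64 [255.  211.1] [0.591  0.0769 0.0627]
rail_end 0.82 [279.6 154.3] [ 0.6387 -0.1488  0.0537]
glue 0.7 [159.1 247.8] [0.7144 0.1826 0.0237]
jar 0.66 [198.5 188.5] [ 0.7539 -0.011   0.0207]
offcut 0.92 [317.8 277.9] [0.4532 0.162  0.0345]
brush 0.62 [331.6 223.2] [4.806e-01 4.000e-04 1.960e-02]
brush 0.45 [255.7 211.7] [0.5894 0.0776 0.0624]
wood_face 0.16 [279.2 155.8] [ 0.636  -0.14    0.0549]
```

View pics/top0.png

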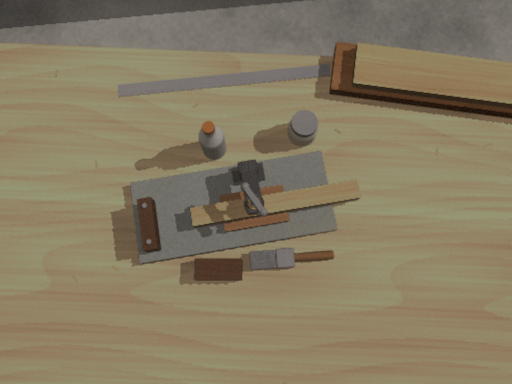

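View pics/side0.png

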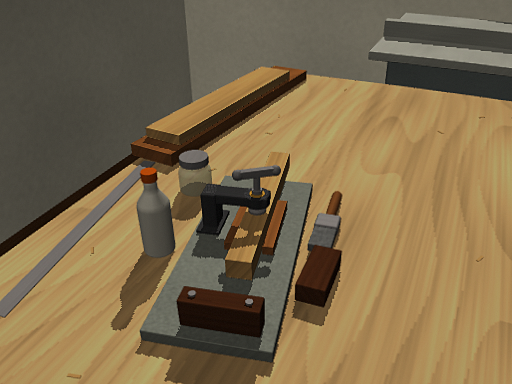

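The top view shows the jig at about (235,205), with its stop on the left at (148,225). The bar is at about (255,200), tilted, and the rail's free end is at (358,190). The glue bottle is at (212,140), the jar at (303,128), the offcut at (218,270) and the brush at (290,258). Next I'll measure the jig yaw and the bar.

```bash
cat > m.py <<'E'
from h import *
def cloud(p):
    K=np.array(p["camera_matrix"]);D=np.array(p["distortion"])
    h,w=p["depth"].shape
    uu,vv=np.meshgrid(np.arange(w),np.arange(h))
    n=cv2.undistortPoints(np.stack([uu,vv],-1).reshape(-1,1,2).astype(float),K,D).reshape(h,w,2)
    d=p["depth"][...,None]
    c=np.concatenate([n[...,:1]*d,-n[...,1:]*d,-d],-1)
    return c@Rc(p).T+np.array(p["origin"])
def rect(P):
    (c,s,a)=cv2.minAreaRect(P[:,:2].astype(np.float32)*1000); return np.round(c,1),np.round(s,1),round(a,1)
E
python3 - <<'E'
from m import *
T=get_image("top"); C=cloud(T); z=C[...,2]
x,y=C[...,0],C[...,1]
reg=(abs(x-.585)<.13)&(abs(y-.08)<.3)
def show(n,m):
    P=C[m]; print(n,len(P),rect(P),'z',np.median(P[:,2]).round(4))
for n,lo,hi in(("base",.012,.028),("rail",.046,.06)):
    m=reg&(z>lo)&(z<hi); 
    k,l,s,_=cv2.connectedComponentsWithStats(m.astype(np.uint8)); i=1+np.argmax(s[1:,4]); show(n,l==i)
near=(abs(x-.588)<.06)&(abs(y-.07)<.06)
show("bar",near&(z>.12)); show("arm",near&(z>.075)&(z<.1))
S=get_image("side"); CS=cloud(S); 
m=(abs(CS[...,0]-.588)<.06)&(abs(CS[...,1]-.07)<.06)&(CS[...,2]>.12)
print("side bar",m.sum(),rect(CS[m]),CS[m][:,2].max())
for n in("glue","jar","offcut","brush"):
    mm=masks_of(T,n); 
    if mm: print(n,mm[0]["conf"],rect(C[mm[0]["pixels"]]))
f=cv2.resize(T["frame"][150:260,120:370],None,fx=3.2,fy=3.2,interpolation=cv2.INTER_CUBIC);cv2.imwrite("pics/tz.png",f)
f=cv2.resize(S["frame"][140:290,150:350],None,fx=4,fy=4,interpolation=cv2.INTER_CUBIC);cv2.imwrite("pics/sz.png",f)
E
```

```text
base 8476 (array([596.6, 112.6]), array([180.5, 435. ]), 12.2) z 0.0194
rail 1815 (array([617.3, -52.5]), array([ 40.9, 206.5]), 12.3) z 0.0532
bar 282 (array([590.6,  67.3]), array([77.7, 16.8]), 37.5) z 0.1329
arm 441 (array([610. ,  70.3]), array([80.6, 41.2]), 7.9) z 0.0873
side bar 494 (array([592. ,  67.2]), array([78.3, 15.8]), 36.4) 0.1376630298208803
glue 0.59 (array([601.7, 107.6]), array([396.9,  53.6]), 24.1)
jar 0.88 (array([618. , -12.7]), array([ 69. , 430.4]), 82.1)
offcut 0.61 (array([453.6, 118.3]), array([147.4,  63.8]), 80.2)
brush 0.92 (array([490.3,  -8.7]), array([ 87.2, 180.9]), 27.8)
```

View pics/tz.png

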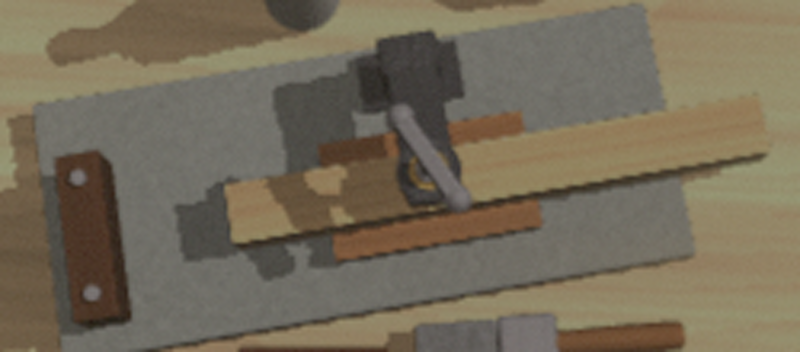

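View pics/sz.png

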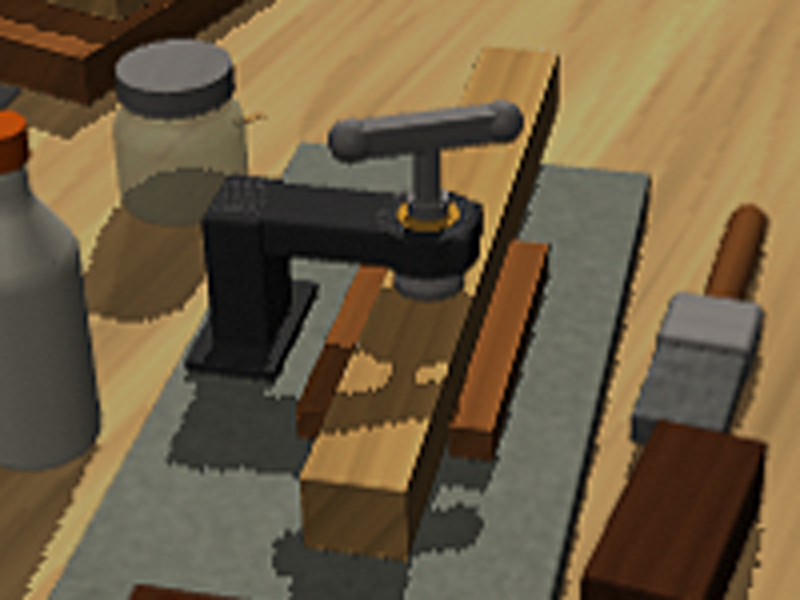

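Jig yaw is about 12.3°, its origin is (0.5915, 0.0654), and the bar centre is about (0.591, 0.067) at a yaw of about 37°. The sizes agree with the list. I'll grip at tool yaw 217°, so that joint 6 has room to turn clockwise.

```bash
cat > need.py <<'E'
import sys
from h import *
s=get_state(); a=[float(v) for v in sys.argv[1:]]
r=R.from_euler('xyz',s["orientation"]); d=np.array(a[:3])-s["eef_pos"]
print("t",round(s["clock"],2),"pos",s["eef_pos"].round(4),"rpy",np.degrees(s["orientation"]).round(2),"q6",np.degrees(s["q"][5]).round(1),"F",s["force"].round(2),"M",s["ft_torque"].round(3),"op",round(s["opening"]*87.8,1))
print("shift units",(r.inv().apply(d)/.04).round(3))
g=R.from_euler('xyz',[np.pi,0,np.radians(a[3])])
print("turn units",(np.degrees((r.inv()*g).as_rotvec())/6).round(3))
E
python3 need.py .591 .067 .21 217
```

```text
t 1.3 pos [0.2276 0.5821 0.2447] rpy [-180.     -0.    158.64] q6 -1.1 F [-0.22 -0.07  0.38] M [ 0.041 -0.011  0.017] op 88.0
shift units [-13.151  -8.683   0.867]
turn units [ 0.    -0.    -9.727]
```

```bash
python3 -m creep '[[0,0,0,-0.9,-0.6,0,87],[0,0,0,-0.9,-0.6,0,87],[0,0,0,-0.9,-0.6,0,87],[0,0,0,-0.9,-0.6,0,87],[0,0,0,-0.9,-0.6,0,87]]'; python3 -m creep '[[0,0,0,-0.9,-0.6,0,60],[0,0,0,-0.9,-0.6,0,60],[0,0,0,-0.9,-0.6,0,60],[0,0,0,-0.9,-0.6,0,60],[0,0,0,-0.9,-0.6,0,60]]'; python3 -m creep '[[0,0,0,-0.9,-0.6,0,60],[0,0,0,-0.9,-0.6,0,60],[0,0,0,-0.9,-0.6,0,60]]'; python3 need.py .591 .067 .21 217
```

```text
clock: 1.8
eef_pos: [0.3529, 0.4042, 0.2445]
orientation: [3.138, -0.0, 2.777]
force: [0.5, 0.6, -0.2]
opening: 0.993
clock: 2.3
eef_pos: [0.4827, 0.2204, 0.2453]
orientation: [3.136, 0.002, 2.778]
force: [0.4, 0.3, 0.0]
opening: 0.685
clock: 2.6
eef_pos: [0.5608, 0.1098, 0.2458]
orientation: [3.135, 0.003, 2.778]
force: [0.4, 0.5, 0.1]
opening: 0.687
t 2.6 pos [0.5608 0.1098 0.2458] rpy [1.7960e+02 1.6000e-01 1.5918e+02] q6 -59.6 F [0.38 0.55 0.06] M [ 0.042 -0.016  0.016] op 60.3
shift units [-1.082 -0.738  0.893]
turn units [ 0.048  0.059 -9.636]
```

```bash
python3 -m creep '[[0,0,-1,-0.6,-0.4,0,50],[0,0,-1,0,0,0,50],[0,0,-1,0,0,0,50],[0,0,-1,0,0,0,50],[0,0,-1,0,0,0,50]]'; python3 -m creep '[[0,0,-1,0,0,0,50],[0,0,-1,0,0,0,50],[0,0,-1,0,0,0,50],[0,0,-1,0,0,0,50],[0,0,0,0,0,0,50]]';  python3 need.py .591 .067 .18 217
```

```text
clock: 3.1
eef_pos: [0.5822, 0.0784, 0.2458]
orientation: [3.138, 0.008, -2.971]
force: [-0.4, -0.5, 1.0]
opening: 0.566
clock: 3.6
eef_pos: [0.5823, 0.0781, 0.246]
orientation: [-3.141, 0.009, -2.534]
force: [0.6, -0.7, 0.4]
opening: 0.57
t 3.6 pos [0.5823 0.0781 0.246 ] rpy [-179.97    0.53 -145.18] q6 -118.6 F [ 0.59 -0.7   0.36] M [ 0.064 -0.015 -0.002] op 50.1
shift units [-0.004 -0.35   1.65 ]
turn units [-0.006  0.089 -0.364]
```

```bash
python3 -m creep '[[0,0.1,-0.37,0,-0.36,0.8,40],[0,0,0,0,0,0.8,40],[0,0,0,0,0,0,40],[0,0,0,0,0,0,40]]'; python3 need.py .591 .067 .13 217; python3 - <<'E'
from m import *
S=get_image("side"); T=get_image("top")
cv2.imwrite("pics/s1.png",cv2.resize(S["frame"][90:290,150:350],None,fx=3,fy=3))
cv2.imwrite("pics/t1.png",cv2.resize(T["frame"][130:270,180:340],None,fx=4,fy=4))
E
```

```text
clock: 4.0
eef_pos: [0.5927, 0.0663, 0.1827]
orientation: [-3.139, 0.002, -2.504]
force: [-0.3, 0.4, 1.1]
opening: 0.452
t 4.0 pos [0.5927 0.0663 0.1827] rpy [-1.7985e+02  1.2000e-01 -1.4346e+02] q6 -121.2 F [-0.33  0.38  1.05] M [ 0.065  0.036 -0.004] op 39.7
shift units [0.027 0.042 1.316]
turn units [-0.026  0.019 -0.076]
```

View pics/s1.png

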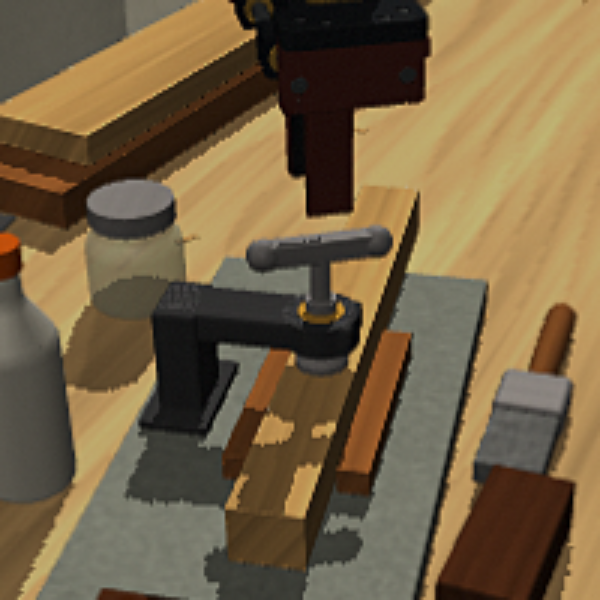

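The side view shows the fingers right above the bar at about (325,215), with the bar centre at (320,243), and aligned with it. Descending and closing gently.

```bash
python3 -m creep '[[0,0,-0.07,0.03,0.04,0.7,40],[0,0,0,0,0,0.6,40],[0,0,0,0,0,0,40]]'; python3 need.py .591 .067 .13 217
```

```text
clock: 4.4
eef_pos: [0.5945, 0.0677, 0.1357]
orientation: [-3.133, 0.011, -2.497]
force: [-0.7, 0.7, -0.0]
opening: 0.453
t 4.4 pos [0.5945 0.0677 0.1357] rpy [-179.54    0.63 -143.06] q6 -121.5 F [-0.66  0.69 -0.02] M [ 0.032  0.075 -0.002] op 39.8
shift units [0.082 0.039 0.141]
turn units [-0.078  0.104 -0.01 ]
```

```bash
python3 -m creep '[[-0.08,0.1,0,0.08,0.04,0.15,40],[0,0,0,0,0,0,25]]' 20; python3 -m creep '[[0,0,0,0,0,0,5],[0,0,0,0,0,0,5],[0,0,0,0,0,0,5],[0,0,0,0,0,0,5]]' 20; python3 need.py .591 .067 .13 217
```

```text
clock: 4.6
eef_pos: [0.5922, 0.0673, 0.1322]
orientation: [-3.141, 0.002, -2.497]
force: [-0.3, -0.8, 0.5]
opening: 0.4
clock: 5.0
eef_pos: [0.5939, 0.0674, 0.1352]
orientation: [-3.138, 0.006, -2.497]
force: [0.3, -0.5, -6.6]
opening: 0.134
t 5.0 pos [0.5939 0.0674 0.1352] rpy [-179.8     0.36 -143.09] q6 -121.6 F [ 0.29 -0.45 -6.63] M [-0.025 -0.123  0.038] op 11.8
shift units [0.064 0.037 0.131]
turn units [-0.033  0.06  -0.015]
```

```bash
for i in 1; do python3 -m creep '[[0,0,1,0,0,0,5],[0,0,1,0,0,0,5],[0,0,1,0,0,0,5],[0,0,1,0,0,0,5],[0,0,0,0,0,0,5]]' 20 >/dev/null; done; python3 need.py .591 .067 .13 193
```

```text
t 5.5 pos [0.5943 0.0667 0.1352] rpy [-179.91    0.45 -167.95] q6 -96.7 F [ 0.27 -0.11 -1.74] M [ 0.046 -0.069  0.031] op 11.8
shift units [0.081 0.025 0.129]
turn units [-0.016  0.075 -0.159]
```

```bash
python3 -m creep '[[0,0,1,0,0,0,5],[0,0,1,0,0,0,5],[0,0,1,0,0,0,5],[0,0,1,0,0,0,5],[0,0,1,0,0,0,5]]' 20 >/dev/null; python3 need.py .594 .067 .135 163; python3 -m creep '[[0,0,1,0,0,0,5],[0,0,1,0,0,0,5],[0,0,1,0,0,0,5],[0,0,1,0,0,0,5],[0,0,0,0,0,0,5]]' 20 >/dev/null; python3 need.py .594 .067 .135 133
```

```text
t 6.0 pos [0.5944 0.0659 0.1351] rpy [179.93   0.45 161.92] q6 -66.6 F [ 0.8  -1.22 -1.57] M [-0.228 -0.088  0.024] op 12.2
shift units [0.017 0.023 0.004]
turn units [ 0.012  0.075 -0.18 ]
t 6.5 pos [0.5941 0.0652 0.1352] rpy [179.82   0.4  137.76] q6 -42.4 F [-0.28 -0.13 -1.77] M [-0.092 -0.059  0.045] op 12.0
shift units [0.032 0.033 0.004]
turn units [0.032 0.066 0.794]
```

```bash
python3 -m creep '[[0,0,1,0,0,0,5],[0,0,1,0,0,0,5],[0,0,1,0,0,0,5],[0,0,0,0,0,0,5]]' 20 >/dev/null; python3 need.py .594 .066 .135 117; python3 - <<'E'
from m import *
S=get_image("side"); T=get_image("top")
cv2.imwrite("pics/s2.png",cv2.resize(S["frame"][90:290,150:350],None,fx=3,fy=3))
E
```

```text
t 6.9 pos [0.5937 0.0648 0.1352] rpy [179.77   0.34 120.3 ] q6 -24.9 F [-0.06 -0.7  -1.89] M [-0.189 -0.049  0.042] op 12.0
shift units [0.021 0.02  0.005]
turn units [0.04  0.056 0.551]
```

View pics/s2.png

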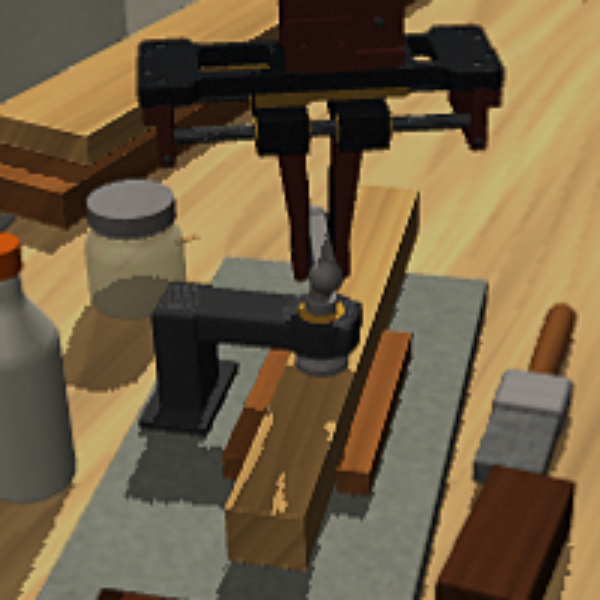

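The bar is held between the fingers at about (322,260) and has turned with them, so it now points at the camera. I'll carry on in small steps and watch Mz.

```bash
for k in 1; do python3 -m creep '[[0,0,0.8,0,0,0,5],[0,0,0,0,0,0,5]]' 20 >/dev/null; python3 need.py .594 .066 .135 117|head -1;python3 -m creep '[[0,0,0.8,0,0,0,5],[0,0,0,0,0,0,5]]' 20 >/dev/null; python3 need.py .594 .066 .135 117|head -1; done
```

```text
t 7.2 pos [0.5936 0.0648 0.1352] rpy [179.76   0.32 115.99] q6 -20.6 F [-0.11 -0.38 -1.84] M [-0.231 -0.029  0.009] op 11.6
t 7.4 pos [0.5935 0.0648 0.1352] rpy [179.75   0.3  111.62] q6 -16.2 F [ 0.15 -0.14 -1.15] M [-0.236 -0.019  0.068] op 11.8
```

```bash
python3 -m creep '[[0,0,0.8,0,0,0,5],[0,0,0,0,0,0,5]]' 20 >/dev/null; python3 need.py .594 .066 .135 117|head -1;python3 -m creep '[[0,0,0.8,0,0,0,5],[0,0,0,0,0,0,5]]' 20 >/dev/null; python3 need.py .594 .066 .135 117|head -1
```

```text
t 7.6 pos [0.5934 0.0647 0.1352] rpy [179.74   0.29 107.31] q6 -11.9 F [ 0.13 -1.83 -0.78] M [-0.25   0.058  0.064] op 12.0
t 7.8 pos [0.5933 0.0647 0.1352] rpy [179.74   0.27 103.02] q6 -7.6 F [-0.2  -0.01 -1.23] M [-0.283  0.078  0.034] op 11.4
```

```bash
python3 -m creep '[[0,0,0.8,0,0,0,5],[0,0,0,0,0,0,5]]' 20 >/dev/null; python3 need.py .594 .066 .135 117|head -1;python3 -m creep '[[0,0,0.8,0,0,0,5],[0,0,0,0,0,0,5]]' 20 >/dev/null; python3 need.py .594 .066 .135 117|head -1
```

```text
t 8.0 pos [0.5932 0.0647 0.1352] rpy [179.73   0.25  98.76] q6 -3.4 F [ 0.44 -0.67 -0.26] M [-0.307  0.104  0.051] op 12.0
t 8.2 pos [0.5931 0.0646 0.1352] rpy [179.73   0.23  94.52] q6 0.9 F [ 0.25 -1.8  -0.77] M [-0.261  0.109  0.06 ] op 11.7
```

```bash
python3 -m creep '[[0,0,0.8,0,0,0,5],[0,0,0,0,0,0,5]]' 20 >/dev/null; python3 need.py .594 .066 .135 117|head -1;python3 -m creep '[[0,0,0.8,0,0,0,5],[0,0,0,0,0,0,5]]' 20 >/dev/null; python3 need.py .594 .066 .135 117|head -1
```

```text
t 8.4 pos [0.593  0.0646 0.1352] rpy [179.73   0.22  90.27] q6 5.1 F [-0.71 -1.87  0.06] M [-0.322  0.162  0.021] op 12.1
t 8.6 pos [0.5928 0.0646 0.1351] rpy [179.73   0.2   86.04] q6 9.4 F [-0.43 -1.03 -0.51] M [-0.344  0.153  0.015] op 11.9
```

```bash
python3 -m creep '[[0,0,0.8,0,0,0,5],[0,0,0,0,0,0,5]]' 20 >/dev/null; python3 need.py .594 .066 .135 117|head -1;python3 -m creep '[[0,0,0.8,0,0,0,5],[0,0,0,0,0,0,5]]' 20 >/dev/null; python3 need.py .594 .066 .135 117|head -1
```

```text
t 8.8 pos [0.5927 0.0646 0.1351] rpy [179.73   0.18  81.81] q6 13.6 F [-0.1  -0.9   0.01] M [-0.286  0.198  0.069] op 12.0
t 9.0 pos [0.5926 0.0646 0.1351] rpy [1.7973e+02 1.7000e-01 7.7580e+01] q6 17.8 F [-0.77 -1.16 -1.3 ] M [-0.357  0.115  0.021] op 12.0
```

```bash
python3 -m creep '[[0,0,0.8,0,0,0,5],[0,0,0,0,0,0,5]]' 20 >/dev/null; python3 need.py .594 .066 .135 117|head -1;python3 -m creep '[[0,0,0.8,0,0,0,5],[0,0,0,0,0,0,5]]' 20 >/dev/null; python3 need.py .594 .066 .135 117|head -1
```

```text
t 9.2 pos [0.5925 0.0646 0.1351] rpy [1.7973e+02 1.5000e-01 7.3350e+01] q6 22.1 F [-0.77 -1.34 -0.19] M [-0.295  0.253  0.047] op 11.9
t 9.4 pos [0.5924 0.0647 0.1351] rpy [1.7973e+02 1.3000e-01 6.9130e+01] q6 26.3 F [ 0.14 -1.31  0.4 ] M [-0.308  0.256 -0.022] op 11.9
```

```bash
python3 -m creep '[[0,0,0.8,0,0,0,5],[0,0,0,0,0,0,5]]' 20 >/dev/null; python3 need.py .594 .066 .135 117|head -1;python3 -m creep '[[0,0,0.8,0,0,0,5],[0,0,0,0,0,0,5]]' 20 >/dev/null; python3 need.py .594 .066 .135 117|head -1
```

```text
t 9.6 pos [0.5923 0.0647 0.1351] rpy [1.7974e+02 1.2000e-01 6.4900e+01] q6 30.5 F [-0.07 -1.37 -0.15] M [-0.235  0.268 -0.07 ] op 11.7
t 9.8 pos [0.5922 0.0648 0.1351] rpy [1.7974e+02 1.0000e-01 6.0670e+01] q6 34.7 F [-1.5  -0.41  0.18] M [-0.249  0.3    0.058] op 11.6
```

```bash
python3 -m creep '[[0,0,0.8,0,0,0,5],[0,0,0,0,0,0,5]]' 20 >/dev/null; python3 need.py .594 .066 .135 117|head -1;python3 -m creep '[[0,0,0.8,0,0,0,5],[0,0,0,0,0,0,5]]' 20 >/dev/null; python3 need.py .594 .066 .135 117|head -1
```

```text
t 10.0 pos [0.5921 0.0648 0.1351] rpy [1.7975e+02 9.0000e-02 5.6450e+01] q6 39.0 F [-0.73 -0.67  0.21] M [-0.261  0.309  0.041] op 11.7
t 10.2 pos [0.592  0.0649 0.1351] rpy [1.7975e+02 7.0000e-02 5.2220e+01] q6 43.2 F [-0.54 -0.54  0.46] M [-0.221  0.354  0.023] op 11.5
```

```bash
python3 -m creep '[[0,0,0.8,0,0,0,5],[0,0,0,0,0,0,5]]' 20 >/dev/null; python3 need.py .594 .066 .135 117|head -1;python3 -m creep '[[0,0,0.8,0,0,0,5],[0,0,0,0,0,0,5]]' 20 >/dev/null; python3 need.py .594 .066 .135 117|head -1; python3 - <<'E'
from m import *
S=get_image("side")
cv2.imwrite("pics/s3.png",cv2.resize(S["frame"][90:290,150:350],None,fx=3,fy=3))
E
```

```text
t 10.4 pos [0.5919 0.0649 0.1351] rpy [1.7976e+02 6.0000e-02 4.7990e+01] q6 47.4 F [-1.95 -0.33 -0.08] M [-0.272  0.346  0.037] op 11.7
t 10.6 pos [0.5918 0.065  0.1351] rpy [1.7976e+02 5.0000e-02 4.3770e+01] q6 51.6 F [-1.1  -0.24  0.54] M [-0.189  0.44  -0.015] op 12.0
```

View pics/s3.png

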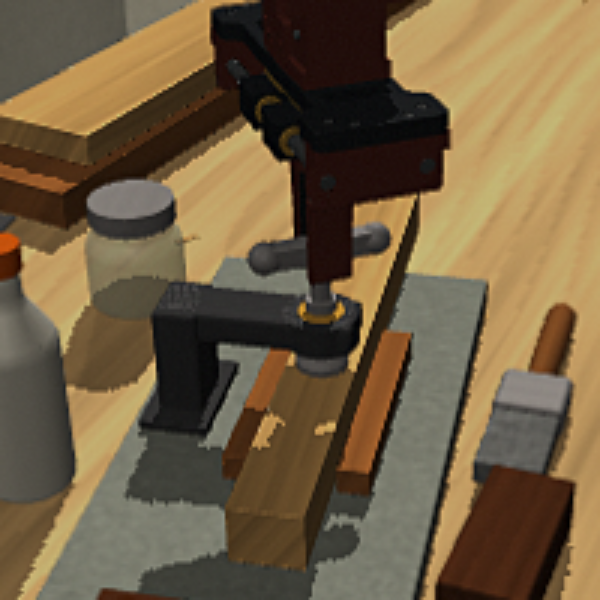

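The bar, with balls at (262,258) and (375,238), is still aligned with the gripper after about 173°. Nothing bears yet, so I'll continue.

```bash
python3 -m creep '[[0,0,0.8,0,0,0,5],[0,0,0,0,0,0,5]]' 20 >/dev/null; python3 need.py .594 .066 .135 117|head -1;python3 -m creep '[[0,0,0.8,0,0,0,5],[0,0,0,0,0,0,5]]' 20 >/dev/null; python3 need.py .594 .066 .135 117|head -1
```

```text
t 10.85 pos [0.5917 0.0651 0.1351] rpy [1.7977e+02 3.0000e-02 3.9510e+01] q6 55.9 F [-1.   -1.23 -0.6 ] M [-0.168  0.438  0.052] op 12.1
t 11.05 pos [0.5917 0.0652 0.1351] rpy [1.7978e+02 2.0000e-02 3.5200e+01] q6 60.2 F [-1.99 -1.38  0.17] M [-0.206  0.435 -0.001] op 11.5
```

```bash
python3 -m creep '[[0,0,0.8,0,0,0,5],[0,0,0,0,0,0,5]]' 20 >/dev/null; python3 need.py .594 .066 .135 117|head -1;python3 -m creep '[[0,0,0.8,0,0,0,5],[0,0,0,0,0,0,5]]' 20 >/dev/null; python3 need.py .594 .066 .135 117|head -1
```

```text
t 11.25 pos [0.5916 0.0652 0.1351] rpy [1.7979e+02 1.0000e-02 3.0920e+01] q6 64.5 F [-1.68 -0.39 -0.02] M [-0.151  0.451  0.08 ] op 11.6
t 11.45 pos [0.5915 0.0653 0.1351] rpy [ 1.798e+02 -1.000e-02  2.665e+01] q6 68.8 F [-0.9   0.17 -0.06] M [-0.149  0.454  0.043] op 11.8
```

```bash
python3 -m creep '[[0,0,0.8,0,0,0,5],[0,0,0,0,0,0,5]]' 20 >/dev/null; python3 need.py .594 .066 .135 117|head -1;python3 -m creep '[[0,0,0.8,0,0,0,5],[0,0,0,0,0,0,5]]' 20 >/dev/null; python3 need.py .594 .066 .135 117|head -1
```

```text
t 11.65 pos [0.5915 0.0654 0.1352] rpy [ 1.7981e+02 -2.0000e-02  2.2410e+01] q6 73.0 F [-1.39  0.54 -0.05] M [-0.101  0.486  0.043] op 11.9
t 11.85 pos [0.5914 0.0655 0.1351] rpy [ 1.7982e+02 -3.0000e-02  1.8160e+01] q6 77.2 F [-2.1  -0.49  0.62] M [-0.035  0.485  0.033] op 12.1
```

```bash
python3 -m creep '[[0,0,0.8,0,0,0,5],[0,0,0,0,0,0,5]]' 20 >/dev/null; python3 need.py .594 .066 .135 117|head -1;python3 -m creep '[[0,0,0.8,0,0,0,5],[0,0,0,0,0,0,5]]' 20 >/dev/null; python3 need.py .594 .066 .135 117|head -1
```

```text
t 12.05 pos [0.5913 0.0656 0.1351] rpy [ 1.7983e+02 -3.0000e-02  1.3930e+01] q6 81.5 F [-1.43  1.29 -0.31] M [0.066 0.5   0.068] op 11.6
t 12.25 pos [0.5914 0.0657 0.1351] rpy [ 1.7983e+02 -6.0000e-02  9.7300e+00] q6 85.7 F [-0.73  0.78  0.93] M [0.041 0.532 0.177] op 11.6
```

```bash
python3 -m creep '[[0,0,0,0,0,0,5]]' 20 >/dev/null; python3 need.py .594 .066 .135 117|head -1;python3 -m creep '[[0,0,0.4,0,0,0,5],[0,0,0,0,0,0,5]]' 20 >/dev/null; python3 need.py .594 .066 .135 117|head -1
```

```text
t 12.35 pos [0.5914 0.0657 0.1351] rpy [ 1.7982e+02 -5.0000e-02  1.0060e+01] q6 85.4 F [-1.04  0.54  0.72] M [0.009 0.553 0.147] op 11.6
t 12.55 pos [0.5914 0.0657 0.1351] rpy [ 1.7982e+02 -6.0000e-02  8.1000e+00] q6 87.3 F [-0.62  0.34  0.25] M [0.008 0.542 0.217] op 11.8
```

```bash
python3 -m creep '[[0,0,0.45,0,0,0,5],[0,0,0,0,0,0,5]]' 20 >/dev/null; python3 need.py .594 .066 .135 117|head -1;python3 -m creep '[[0,0,0,0,0,0,5]]' 20 >/dev/null; python3 need.py .594 .066 .135 117|head -1
```

```text
t 12.75 pos [0.5914 0.0658 0.1351] rpy [ 1.7981e+02 -7.0000e-02  5.7900e+00] q6 89.7 F [-0.85  0.09  0.  ] M [0.043 0.525 0.314] op 11.9
t 12.85 pos [0.5914 0.0658 0.1351] rpy [ 1.7981e+02 -7.0000e-02  5.9800e+00] q6 89.5 F [-2.27 -0.57  1.18] M [0.074 0.513 0.295] op 12.0
```

Torque is 0.30 N m, with contact at a yaw of about 12.5 to 13°. I'll hold for a moment, then back off to a yaw of about 102°.

```bash
python3 -m creep '[[0,0,0,0,0,0,5],[0,0,0,0,0,0,5]]' 20 >/dev/null; python3 need.py .594 .066 .135 102|head -1;python3 -m creep '[[0,0,-1,0,0,0,5],[0,0,-1,0,0,0,5],[0,0,-1,0,0,0,5],[0,0,-1,0,0,0,5],[0,0,-1,0,0,0,5]]' 20 >/dev/null;python3 -m creep '[[0,0,-1,0,0,0,5],[0,0,-1,0,0,0,5],[0,0,-1,0,0,0,5],[0,0,-1,0,0,0,5],[0,0,-1,0,0,0,5]]' 20 >/dev/null; python3 -m creep '[[0,0,-1,0,0,0,5],[0,0,-1,0,0,0,5],[0,0,-1,0,0,0,5],[0,0,-1,0,0,0,5],[0,0,0,0,0,0,5]]' 20 >/dev/null; python3 need.py .593 .065 .135 102
```

```text
t 13.05 pos [0.5914 0.0658 0.1351] rpy [ 1.798e+02 -7.000e-02  6.190e+00] q6 89.3 F [-1.21  0.15  0.3 ] M [0.065 0.515 0.29 ] op 11.7
t 14.55 pos [0.5932 0.0644 0.1351] rpy [1.7971e+02 1.2000e-01 9.3760e+01] q6 1.5 F [-1.37  0.99  0.53] M [-0.055  0.368 -0.048] op 11.8
shift units [ 0.016 -0.004  0.003]
turn units [ 0.046  0.023 -1.373]
```

```bash
python3 -m creep '[[0,0,-0.7,0,0,0,5],[0,0,-0.65,0,0,0,5],[0,0,0,0,0,0,5],[0,0,0,0,0,0,5],[0,0,0,0,0,0,5]]' 20 >/dev/null; python3 need.py .593 .065 .135 102
python3 - <<'E'
from m import *
S=get_image("side");T=get_image("top")
cv2.imwrite("pics/s4.png",cv2.resize(S["frame"][90:290,150:350],None,fx=3,fy=3))
cv2.imwrite("pics/t4.png",cv2.resize(T["frame"][130:270,130:370],None,fx=3,fy=3))
E
```

```text
t 15.05 pos [0.5934 0.0644 0.1351] rpy [1.797e+02 1.200e-01 1.013e+02] q6 -6.1 F [-1.16  0.37  0.53] M [-0.081  0.359 -0.035] op 11.9
shift units [ 0.017 -0.006  0.003]
turn units [ 0.049  0.02  -0.117]
```

View pics/s4.png

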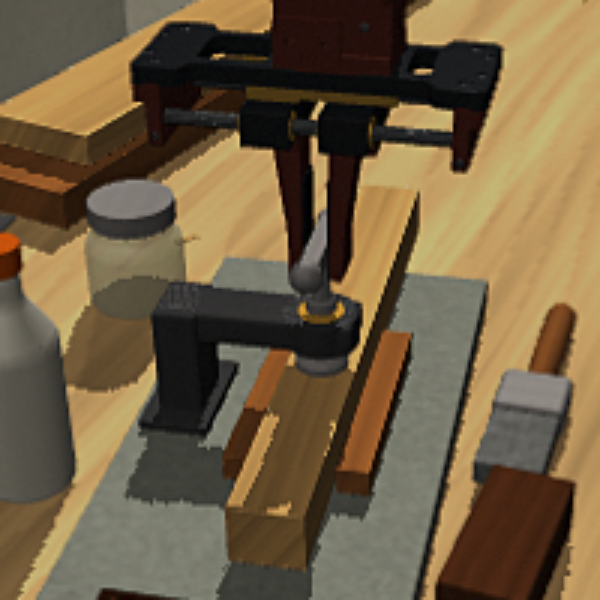

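The bar sits in the gripper at about (315,250), backed off by roughly 89° from contact. Releasing and rising.

```bash
python3 -m creep '[[0,0,0,0,0,0,20],[0,0,0,0,0,0,40],[0,0,0,0,0,0,50],[0,0,0,0,0,0,50]]' >/dev/null; python3 -m creep '[[0,0,0,0,0,-0.8,60],[0,0,0,0,0,-0.8,60],[0,0,0,0,0,-0.8,60],[0,0,0,0,0,0,70]]'; python3 - <<'E'
from m import *
T=get_image("top"); S=get_image("side"); C=cloud(T)
for p in(T,S):
    for m in mark_of(p,"rail_end")[:2]: print(m["conf"],m["uv"],atz(p,m["uv"],.054).round(4))
C=cloud(S)
z=C[...,2];m=(abs(C[...,0]-.592)<.06)&(abs(C[...,1]-.066)<.06)&(z>.115)&(z<.14)
print("bar",rect(C[m]))
C=cloud(T);z=C[...,2]
m=(abs(C[...,0]-.6)<.1)&(abs(C[...,1]+.06)<.14)&(z>.046)&(z<.06)
k,l,s,_=cv2.connectedComponentsWithStats(m.astype(np.uint8)); i=1+np.argmax(s[1:,4]);P=C[l==i]; print("rail",rect(P),cv2.boxPoints(cv2.minAreaRect(P[:,:2].astype(np.float32))).round(4).tolist())
cv2.imwrite("pics/s5.png",cv2.resize(S["frame"][40:290,150:350],None,fx=2.4,fy=2.4))
cv2.imwrite("pics/t5.png",cv2.resize(T["frame"][130:270,130:370],None,fx=3,fy=3))
E
python3 need.py .593 .065 .19 102
```

```text
clock: 15.95
eef_pos: [0.5936, 0.0643, 0.2336]
orientation: [3.136, 0.003, 1.767]
force: [0.5, 0.6, -0.3]
opening: 0.739
0.63 [345.1, 190.9] [ 0.6321 -0.1254  0.054 ]
0.9 [276.7, 155.2] [ 0.6424 -0.1422  0.054 ]
bar (array([591.7,  68.3]), array([16.6, 75.1]), 9.8)
rail (array([ 630.3, -112. ]), array([40.7, 84.5]), 12.4) [[0.6013000011444092, -0.07509999722242355], [0.6194999814033508, -0.15760000050067902], [0.6593000292778015, -0.14880000054836273], [0.6410999894142151, -0.06629999727010727]]
t 16.15 pos [0.5902 0.0639 0.2279] rpy [-1.7977e+02  9.0000e-02  1.0124e+02] q6 -6.1 F [ 0.61 -0.09 -0.05] M [-0.011  0.053 -0.012] op 70.2
shift units [0.014 0.077 0.947]
turn units [-0.039  0.014 -0.127]
```

View pics/t5.png

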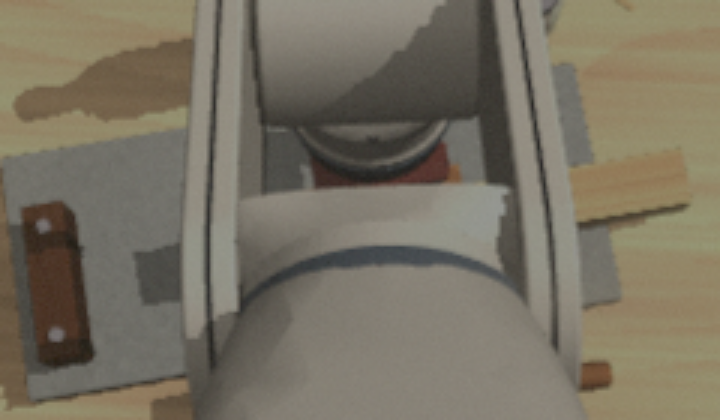

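View pics/s5.png

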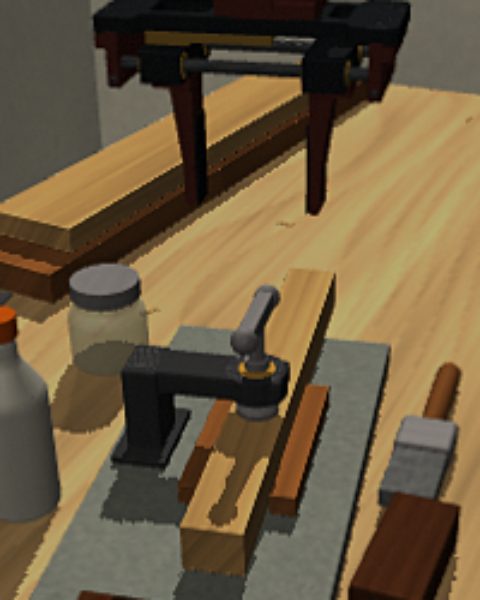

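The bar points at 99.8° by depth against 101.3° from the gripper, so the two agree. The rail's free end is at about (0.639, -0.153), which puts the joint at about 0.026. The grasp point is (0.633, -0.124) with yaw 102.3°. It agrees with the network's top mark.

```bash
python3 need.py .633 -.124 .20 102.3
```

```text
t 16.15 pos [0.5902 0.0639 0.2279] rpy [-1.7977e+02  9.0000e-02  1.0124e+02] q6 -6.1 F [ 0.61 -0.09 -0.05] M [-0.011  0.053 -0.012] op 70.2
shift units [-4.816  0.136  0.704]
turn units [-0.039  0.014 -0.177]
```

```bash
python3 -m creep '[[0,0,0,-0.98,0.03,0,70],[0,0,0,-0.98,0.03,0,70],[0,0,0,-0.98,0.03,0,70],[0,0,0,-0.98,0.03,0,70],[0,0,-0.2,-0.98,0.03,0.2,70]]' >/dev/null;python3 -m creep '[[0,0,0,0,0,0,70]]' >/dev/null; python3 need.py .633 -.124 .10 102.3
```

```text
t 16.75 pos [ 0.6314 -0.1318  0.209 ] rpy [-178.94   -0.21  102.74] q6 -25.3 F [-0.23  0.41 -0.43] M [-0.057  0.042 -0.022] op 70.4
shift units [0.17  0.132 2.723]
turn units [-0.176 -0.035  0.074]
```

```bash
python3 -m creep '[[-0.1,0,0.05,0.1,0.05,0.9,70],[0,0,0,0,0,0.9,70],[0,0,0,0,0,0.6,70],[0,0,0,0,0,0,70]]' >/dev/null; python3 need.py .633 -.124 .053 102.3
python3 - <<'E'
from m import *
S=get_image("side")
cv2.imwrite("pics/s6.png",cv2.resize(S["frame"][40:290,150:350],None,fx=2.4,fy=2.4))
E
```

```text
t 17.15 pos [ 0.6284 -0.1267  0.1052] rpy [-179.22   -0.41  102.19] q6 -24.7 F [-0.22 -0.19 -0.16] M [-0.037  0.05  -0.032] op 70.1
shift units [0.033 0.144 1.303]
turn units [-0.13  -0.069 -0.017]
```

View pics/s6.png

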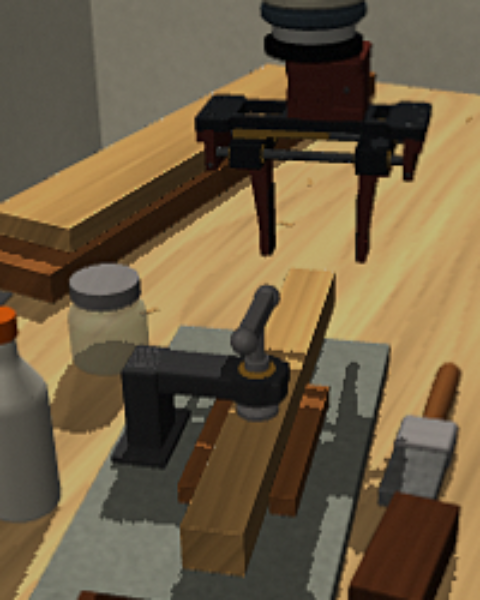

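The fingers, at (267,250) and (362,255), straddle the rail end at (310,275). Descending and pinching.

```bash
python3 -m creep '[[-0.13,-0.07,0,0.03,0.14,0.7,70],[0,0,0,0,0,0.5,70],[0,0,0,0,0,0,70]]' 15; python3 need.py .633 -.124 .053 102.3
```

```text
clock: 17.5
eef_pos: [0.6367, -0.1233, 0.061]
orientation: [3.135, 0.003, 1.785]
force: [0.1, -0.1, 0.9]
opening: 0.8
t 17.5 pos [ 0.6367 -0.1233  0.061 ] rpy [1.7964e+02 1.5000e-01 1.0225e+02] q6 -24.3 F [ 0.1  -0.15  0.87] M [ 0.053  0.104 -0.055] op 70.2
shift units [ 0.004 -0.095  0.198]
turn units [ 0.059  0.026 -0.009]
```

```bash
python3 -m creep '[[0,0,0,0,-0.08,0.1,55],[0,0,0,0,0,0,45],[0,0,0,0,0,0,35],[0,0,0,0,0,0,30],[0,0,0,0,0,0,30]]' 15; python3 need.py .633 -.124 .056 102.3
```

```text
clock: 18.0
eef_pos: [0.6345, -0.1242, 0.0616]
orientation: [3.133, 0.005, 1.785]
force: [0.1, -1.6, -9.5]
opening: 0.45
t 18.0 pos [ 0.6345 -0.1242  0.0616] rpy [179.5    0.26 102.3 ] q6 -24.4 F [ 0.14 -1.59 -9.49] M [-0.356  0.237  0.027] op 39.5
shift units [ 0.012 -0.037  0.14 ]
turn units [0.084 0.043 0.   ]
```

```bash
python3 -m creep '[[0,0,0,0.3,0,0,30],[0,0,0,0.4,0,0,30],[0,0,0,0.4,0,0,30],[0,0,0,0,0,0,30]]' 25; python3 need.py .6175 -.0525 .0616 102.3
```

```text
clock: 18.4
eef_pos: [0.6255, -0.0829, 0.0616]
orientation: [3.132, 0.008, 1.785]
force: [0.2, 4.0, -3.4]
opening: 0.454
t 18.4 pos [ 0.6255 -0.0829  0.0616] rpy [179.43   0.46 102.28] q6 -20.6 F [ 0.17  3.98 -3.44] M [0.708 0.396 0.071] op 39.8
shift units [ 0.785 -0.033 -0.007]
turn units [ 0.095  0.077 -0.002]
```

```bash
python3 -m creep '[[0,0,0,0.35,0,0,30],[0,0,0,0.2,0,0,30],[0,0,0,0,0,0,30]]' 25; python3 need.py .6175 -.0525 .0616 102.3; python3 -m creep '[[0,0,0,0.12,0,0,30],[0,0,0,0.1,0,0,30],[0,0,0,0,0,0,30]]' 25; python3 need.py .6175 -.0525 .0616 102.3
```

```text
clock: 18.7
eef_pos: [0.6209, -0.0622, 0.0616]
orientation: [3.132, 0.009, 1.785]
force: [0.3, 3.9, -3.2]
opening: 0.456
t 18.7 pos [ 0.6209 -0.0622  0.0616] rpy [179.44   0.53 102.29] q6 -18.6 F [ 0.25  3.95 -3.24] M [0.694 0.416 0.161] op 40.0
shift units [ 0.254 -0.032 -0.004]
turn units [ 0.093  0.089 -0.001]
clock: 19.0
eef_pos: [0.6192, -0.0543, 0.0616]
orientation: [3.132, 0.01, 1.785]
force: [-0.9, 1.9, -2.7]
opening: 0.451
t 19.0 pos [ 0.6192 -0.0543  0.0616] rpy [179.44   0.57 102.26] q6 -17.8 F [-0.87  1.85 -2.74] M [0.388 0.476 0.124] op 39.6
shift units [ 0.052 -0.032 -0.002]
turn units [ 0.093  0.095 -0.006]
```

Expected contact is within a couple of mm. I'll push in small steps until the force shows the stop.

```bash
python3 -m creep '[[0,0,0,0.1,0,0,30],[0,0,0,0,0,0,30]]' 25|sed -n '2p;4p'; python3 -m creep '[[0,0,0,0.1,0,0,30]]' 25|sed -n '2p;4p';python3 -m creep '[[0,0,0,0.1,0,0,30]]' 25|sed -n '2p;4p'
```

```text
eef_pos: [0.6183, -0.0503, 0.0616]
force: [0.9, 3.0, -2.0]
eef_pos: [0.618, -0.0485, 0.0616]
force: [1.0, -25.9, -5.4]
eef_pos: [0.6178, -0.0478, 0.0617]
force: [1.9, -24.5, -5.6]
```

The stop shows clearly as −25 N after about 77 mm of travel. I'll look before releasing.

```bash
python3 -m creep '[[0,0,0,0.05,0,0,30]]' 25|sed -n '2p;4p'; python3 -m creep '[[0,0,0,0,0,0,45],[0,0,0,0,0,0,55],[0,0,0,0,0,0,65],[0,0,0,0,0,0,65]]'; python3 -m creep '[[0,0,0,0,0,-0.8,65],[0,0,0,0,0,-0.9,65],[0,0,0,-0.5,0,-0.9,65],[0,0,0,-0.9,0,-0.9,65],[0,0,0,-0.9,0,0,65]]'; python3 -m creep '[[0,0,0,-0.9,0,0,65],[0,0,0,-0.9,0,0,65],[0,0,0,-0.9,0,0,65],[0,0,0,0,0,0,65],[0,0,0,0,0,0,65]]'
python3 - <<'E'
from m import *
T=get_image("top"); S=get_image("side")
cv2.imwrite("pics/s7.png",cv2.resize(S["frame"][140:340,130:350],None,fx=2.9,fy=2.9))
cv2.imwrite("pics/t7.png",cv2.resize(T["frame"][130:270,130:370],None,fx=3,fy=3))
C=cloud(S);z=C[...,2];m=(abs(C[...,0]-.592)<.06)&(abs(C[...,1]-.066)<.06)&(z>.115)&(z<.14)
print("bar",rect(C[m]))
C=cloud(T);z=C[...,2]
m=(abs(C[...,0]-.592)<.06)&(abs(C[...,1]-.066)<.06)&(z>.115)&(z<.14)
print("bar top",m.sum(),rect(C[m]) if m.sum() else 0)
E
python3 need.py .6 0 .2 102
```

```text
eef_pos: [0.6178, -0.0479, 0.0617]
force: [1.1, -7.4, -3.5]
clock: 19.9
eef_pos: [0.6194, -0.0474, 0.0629]
orientation: [3.126, 0.021, 1.785]
force: [-1.0, 0.3, -0.5]
opening: 0.722
clock: 20.4
eef_pos: [0.6358, -0.1312, 0.2088]
orientation: [3.129, 0.018, 1.793]
force: [0.5, 0.5, -0.6]
opening: 0.739
clock: 20.9
eef_pos: [0.6624, -0.243, 0.215]
orientation: [3.122, 0.021, 1.791]
force: [-0.2, -0.0, -0.2]
opening: 0.735
bar (array([591.4,  68.8]), array([16.6, 74.1]), 10.1)
bar top 295 (array([591.1,  67.4]), array([16.7, 79.1]), 10.6)
t 21.0 pos [ 0.6624 -0.2422  0.2151] rpy [178.89   1.24 102.69] q6 -33.4 F [-0.46  0.66 -0.67] M [-0.043  0.103  0.036] op 65.3
shift units [ 6.256 -0.195  0.237]
turn units [0.186 0.206 0.117]
```

View pics/s7.png

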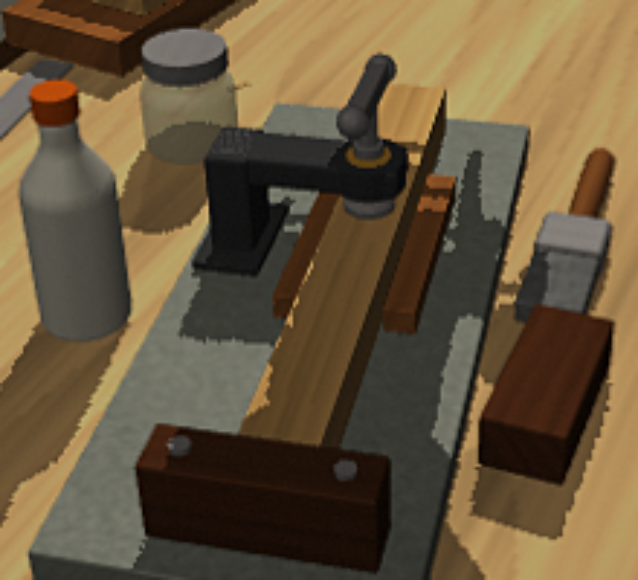

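View pics/t7.png

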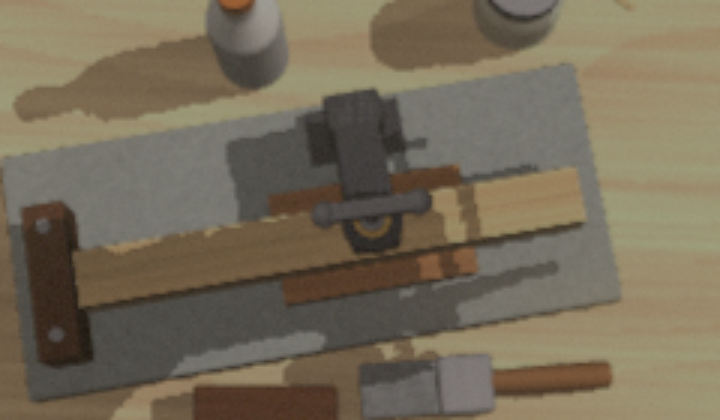

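In the top view the rail end meets the stop block at (75,278) with no gap. The bar at (372,207) still points at 100 to 101°, and the bystanders are where they were. Handing in.

```bash
python3 -c "
from rig import hand_in; print(hand_in())"
```

```text
the job is handed in; nothing more can be done
None
```

I did both parts of the job and handed it in at about 21 s of the 72 s allowed. The hand-in gives no verdict.

- **Screw down:** I turned it clockwise about 211° in all, until the wrist moment read 0.29–0.31 N m, held for about 0.3 s. The foot first touched at a bar yaw of about 12.5–13°. The crush limit is about 0.75 N m.
- **Back-off:** I turned it back to a bar yaw of 101°, about 89° from first contact. After the rail was slid, the cameras put the bar at 100–101°, so it had not shifted. The half-millimetre gap itself is too small to see, so I inferred it from the angle.
- **Rail:** I pinched it at the free end and slid it about 77 mm, until the force jumped to about 25 N at the stop. The last pictures show no gap there.
- **End state:** The gripper is open and clear of everything, about 0.2 m above the bench. The bystanders look unmoved by eye; I did not measure them again.

No check failed. The largest disagreement was in the rail's starting position: the force at the stop implied about 0.022 m, and the camera measured about 0.026 m.

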